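# Line up glazed tiles on the drying plate and set its thermostat

### The job

Get the tiles ready for drying: gently nudge the three glazed tiles on the steel plate into one straight, tight row, in any order, flat against the long yellow fence, with the first tile up against the end stop and no gaps between them. Turn the thermostat's dial so that its white pointer is at the red mark. Feel for contact rather than shoving, as a hard push chips the tiles, and leave the mug, the bowls and the brush where they are.

Things in the scene. Friction and masses are not known exactly. Their poses are not given: they have to be found in the camera images.
- plate: fixed drying plate, grey with a steel top: 270 mm in its x, 480 mm in its y, top surface 34 mm above the table. Origin at the centre of its underside. A yellow-painted fence 16 mm tall and 12 mm thick runs along its far (+x) side; an end stop of the same section stands at its right (-y) end. The near and left sides are open.
- corner (a point): the inner corner of the plate, at the height of its top surface, where the tile-side face of the fence (along the plate's y) meets that of the end stop (along the plate's x). Axes as the plate's: tiles in the row lie at negative x and positive y of it.
- tile_blue: blue-glazed square tile with a round orange motif, lying glaze up, 14 mm thick, about 0.25 kg. Hand-cut: its side is somewhere between 84 and 108 mm, unlike the other tiles'. Too wide to grip: push it. Origin at the centre of its underside, x and y along its sides, z up. Starts flat on the plate, its sides up to 20 degrees out of line with the plate's.
- tile_green: pale green-glazed square tile with a round white motif, lying glaze up, 14 mm thick, about 0.25 kg. Hand-cut: its side is somewhere between 84 and 108 mm, unlike the other tiles'. Too wide to grip: push it. Origin at the centre of its underside, x and y along its sides, z up. Starts flat on the plate, its sides up to 20 degrees out of line with the plate's.
- tile_red: rust-red-glazed square tile with a round blue motif, lying glaze up, 14 mm thick, about 0.25 kg. Hand-cut: its side is somewhere between 84 and 108 mm, unlike the other tiles'. Too wide to grip: push it. Origin at the centre of its underside, x and y along its sides, z up. Starts flat on the plate, its sides up to 20 degrees out of line with the plate's.
- dial (a joint): angle of the thermostat dial, rad, 0 to 3.0, growing clockwise seen from above; stays where it is left. Starts at 0 to 0.3. A black disc, 68 mm across, its top 9 mm above a white box 140 x 140 x 55 mm, carries an upright bar 60 mm long, 16 mm wide, 8 to 35 mm above the box, to be pinched across from above. At 0 the white pointer points 86 degrees left (+y) of the box's x axis.
- mark (a joint): angle of the flat red setting mark on the box's scale, rad, in the same sense and from the same zero as the dial: the dial is right when its value equals this one. 1.7 to 2.6. It is not to be moved.
- dial_grip (a point): on the dial's axis, 28 mm above the box top (83 mm above the table), at the height to grip the bar; its x axis lies along the bar towards the white pointer, its y axis across the bar.
- dial_pointer (a point): the tip of the dial's white pointer line, 42 mm from the dial's axis.
- mark_tip (a point): the inner tip of the red mark, also 42 mm from the dial's axis.
- mug: white mug, 76 mm across, 85 mm tall; bystander, origin at the centre of its underside
- bowl_blue: blue bowl, 100 mm across, 55 mm tall; bystander, origin at the centre of its underside
- bowl_clay: terracotta bowl, 100 mm across, 55 mm tall; bystander, origin at the centre of its underside
- brush: glazing brush, 190 mm long, lying on the table; bystander, origin on its underside
Things that resemble listed ones, but are neither listed nor needed, are in the scene too. What is shaped like the tile_red but purple is not meant.

How it is judged (in metres and radians):
At the end, for the whole second after the job is handed in: The three tiles lie flat and still in one row, any order: each within 3 mm of the fence and 2 degrees of parallel to it, the gaps along the row (end stop included) adding up to 5 mm at most; the dial's pointer tip is within 5 mm (7 degrees) of the red mark's tip (x of tile_blue in the frame of corner between -0.047 and -0.041 m and y of tile_blue in the frame of corner between 0.041 and 0.249 m and z of tile_blue in the frame of corner between -0.003 and 0.003 m and (angle between the x axis of tile_blue and the x axis of corner, either way round below 0.035 rad or angle between the x axis of tile_blue and the y axis of corner, either way round below 0.035 rad) and angle between each of tile_blue, tile_green, tile_red's own z axis and vertical below 0.05 rad and linear speed of each of tile_blue, tile_green, tile_red below 0.01 m/s and x of tile_green in the frame of corner between -0.051 and -0.045 m and y of tile_green in the frame of corner between 0.045 and 0.245 m and z of tile_green in the frame of corner between -0.003 and 0.003 m and (angle between the x axis of tile_green and the x axis of corner, either way round below 0.035 rad or angle between the x axis of tile_green and the y axis of corner, either way round below 0.035 rad) and x of tile_red in the frame of corner between -0.055 and -0.049 m and y of tile_red in the frame of corner between 0.049 and 0.241 m and z of tile_red in the frame of corner between -0.003 and 0.003 m and (angle between the x axis of tile_red and the x axis of corner, either way round below 0.035 rad or angle between the x axis of tile_red and the y axis of corner, either way round below 0.035 rad) and horizontal distance between dial_pointer and mark_tip below 0.005 m and velocity of joint dial below 0.05 rad/s); the robot touches nothing.
It fails at once if the gripper presses a tile with more than 30 N (contact force between the fingers and tile_blue above 30 N or contact force between the fingers and tile_green above 30 N or contact force between the fingers and tile_red above 30 N).
It fails at once if the mug, a bowl or the brush is moved by more than 30 mm (distance of any of mug, bowl_blue, bowl_clay, brush from where it was at the start of the episode above 0.03 m).
It also fails if it takes over 67 s, if anything falls off the work surface, if the arm or the gripper's body presses on something with over 40 N, if the wrist force passes 120 N, or if a joint passes its speed limit or range.

### The arm

A 7-joint arm with a two-finger parallel gripper is mounted at the origin on the work surface. World frame = base frame: x ahead of the robot, y to its left, z up, the work surface at z = 0. Lengths are in m, angles in degrees, forces in N, time in s.
With the tool pointing down it reaches from about 0.4 to 0.85 m from the base axis. Payload 10.4 kg.
Tool frame: the origin (TCP) lies on the centre line of the jaws, within the pads' length; the fingertips stand 22 mm ahead of it and the grasp point (between the pads) lies 3 mm ahead of it; x points along the fingers, y is the direction in which the jaws open and shut, and the axes are right-handed (so a half turn about x gives the same grasp; the last joint's range is limited). The gripper opens to 85 mm and grips with 20 to 120 N. Pads are 22 mm wide; open, the fingers measure 114 mm over their backs; the gripper's body (76 mm by 85 mm) begins 54 mm behind the grasp point. The pads swing forward as they close: fully open they stand 13 mm farther back than shut.
Start: joints at [67.116, 19.034, -3.707, 83.658, 1.238, 77.344, -5.071], TCP at [0.23, -0.581, 0.253] pointing down, gripper open.
Joint ranges: [-148.97, 148.97], [-28.65, 121.19], [-84.17, 76.75], [9.2, 138.47], [-72.65, 252.65], [3.7, 117.97], [-149.18, 149.18]. Speed limits (degrees/s): [127.2, 127.2, 159.86, 159.86, 180, 180, 180].

### API

Orientations are given as a 3x3 rotation matrix whose columns are the frame's x, y, z axes.
In Python, from station import ctrl gives the robot as it stands. Calls block until the motion is done:
- ctrl.move_to(position, orientation): joint-space move of the TCP to a pose.
- ctrl.move_linear(position, rot=None, max_speed=0.15, force_limit=None): straight line of the TCP; rot=None keeps the orientation; max_speed is the mean speed in m/s. With force_limit (N) it stops when the force on the tool has changed by that much, and returns True; else False.
- ctrl.set_joints(angles): joint-space move.
- ctrl.set_gripper(opening, force=None): finger opening in m; force is the grip in N (None keeps the last); returns when the fingers have stopped.
- ctrl.hold(seconds).
- ctrl.solve_ik(position, orientation): joint angles nearest the present ones, or None.
- ctrl.camera(name): name is "scene" or "top" or "wrist"; returns a dict with "frame" (400x640x3 uint8, red, green, blue), "camera_matrix" (3x3 intrinsics, pixels), "D" ([k1, k2, p1, p2, k3] as OpenCV has them; the pictures are not rectified), "R" (3x3) and "t" (3): a world point X has camera coordinates R X + t. Camera axes: x right, y down, z forward; pixel columns grow to the right and rows downward; lengths in m; the calibration is good to about 2 mm. A picture is of the moment at which its call begins. There is no depth.
A pose or a line that the arm cannot do raises ctrl.MotionError and nothing moves.
- ctrl.sign_off(): hands the job in, once; it reports no verdict.
Readings, each from a call of its own:
- ctrl.get_t(): time.
- ctrl.get_joint_positions(): joint angles.
- ctrl.get_joint_velocities(): joint speeds.
- ctrl.get_joint_torque(): joint torques, N m.
- ctrl.get_ee_pos(): TCP position.
- ctrl.get_orientation(): TCP orientation.
- ctrl.get_ft_force(): force on the tool from outside, world axes, zero at the start.
- ctrl.get_torque(): the same for the moment, N m.
- ctrl.get_gripper_width(): finger opening in m.
Only numpy, scipy, OpenCV 4.12 (cv2) and the standard library are available. Lean on these libraries where they do the work, as an engineer would, in place of code of your own. Each camera call takes 0.05 s, during which the arm holds its last target. There are 200 camera calls.

## Working session

There is one attempt and no reset: what is moved stays moved. The work goes in short steps, each a Python script; the robot and the scene stay as the last script left them, time stands still between calls to the robot, and variables do not carry over. Pictures are saved under pics/ and viewed, about 8 in all and at most 12, crops included, and the job is handed in when it is done.

```bash
ls; mkdir -p pics; python3 - <<'E'
from station import ctrl
import cv2,pickle
d={}
for n in("scene","top"):
    c=ctrl.camera(n); d[n]=c
    cv2.imwrite(f"pics/{n}0.png",c["frame"][:,:,::-1]); print(n,c["camera_matrix"],c["D"],c["R"],c["t"])
pickle.dump(d,open("c0.pkl","wb")); print(ctrl.get_t())
E
```

```text
pics
scene [[436.79734755   0.         321.00606982]
 [  0.         436.79734755 196.99531131]
 [  0.           0.           1.        ]] [-0.07481297  0.          0.          0.          0.        ] [[ 0.46903246  0.8831457  -0.00788778]
 [ 0.66865863 -0.36092621 -0.65009838]
 [-0.5769785   0.29964301 -0.75980911]] [-0.24555235 -0.32172348  1.96226868]
top [[452.24641939   0.         319.33228585]
 [  0.         452.24641939 196.80488754]
 [  0.           0.           1.        ]] [0.02120418 0.         0.         0.         0.        ] [[ 0.02279068 -0.99969519 -0.00949236]
 [-0.99384923 -0.02162613 -0.10860947]
 [ 0.10837108  0.01190926 -0.99403917]] [0.0048191  0.55764321 1.52136847]
0.1
```

View pics/top0.png

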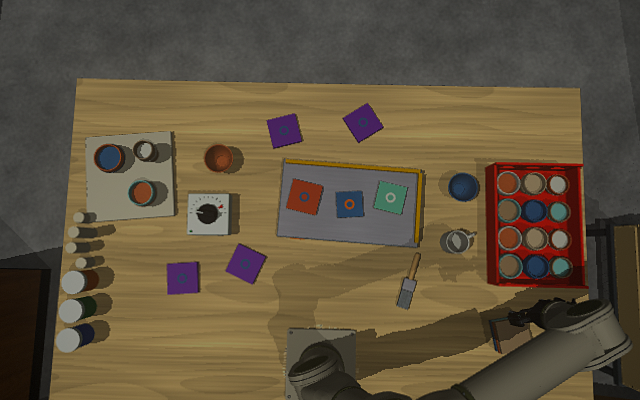

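View pics/scene0.png

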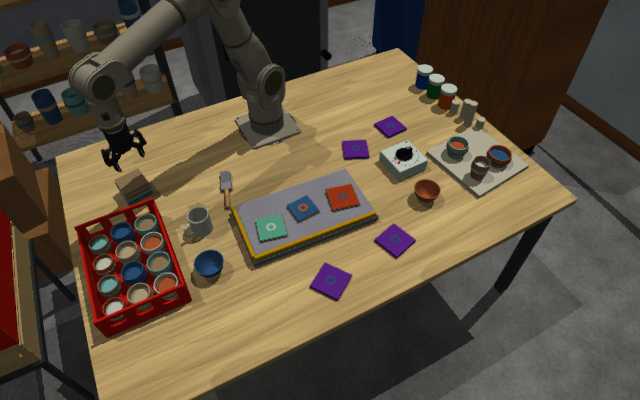

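```bash
python3 - <<'E'
import cv2
i=cv2.imread("pics/top0.png")
cv2.imwrite("pics/plate0.png",cv2.resize(i[150:255,270:430],None,fx=5,fy=5,interpolation=cv2.INTER_CUBIC))
cv2.imwrite("pics/dial0.png",cv2.resize(i[183:243,180:240],None,fx=10,fy=10,interpolation=cv2.INTER_CUBIC))
E
```

```text
(no output)
```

View pics/plate0.png

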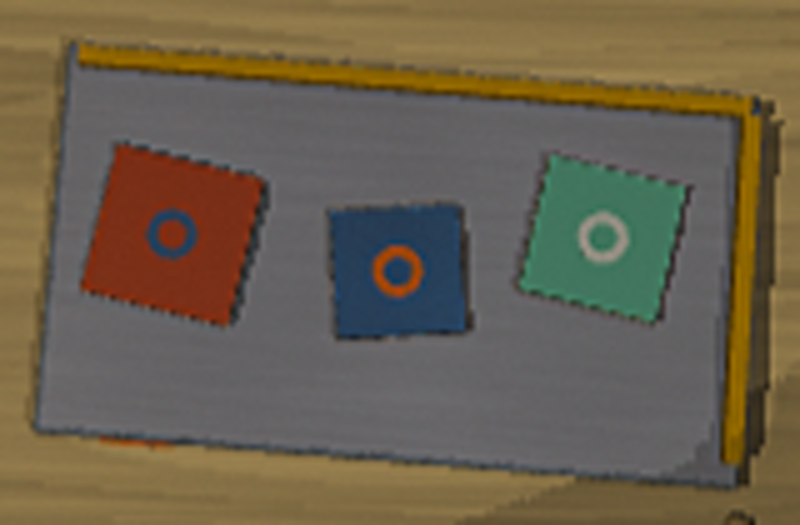

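View pics/dial0.png

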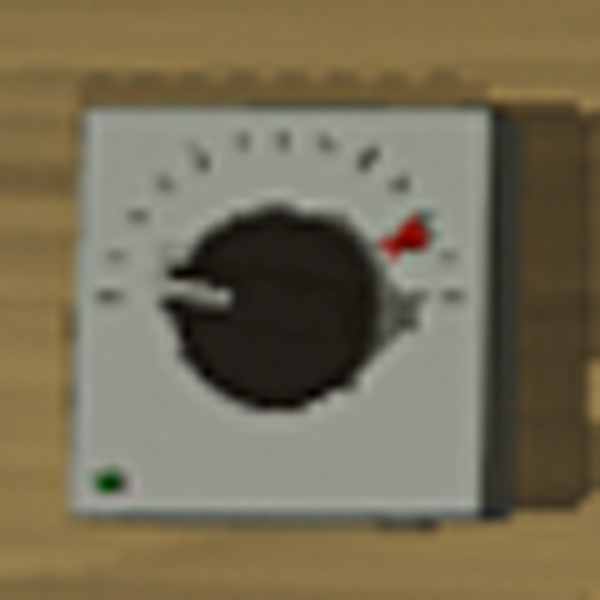

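```bash
cat > h.py <<'E'
import numpy as np, cv2
def ray(c,px,z):
    px=np.atleast_2d(px).astype(float)
    n=cv2.undistortPoints(px[:,None],c["camera_matrix"],np.array(c["D"]))[:,0]
    R,t=np.array(c["R"]),np.array(c["t"]); C=-R.T@t
    d=np.c_[n,np.ones(len(n))]@R
    return C+d*((z-C[2])/d[:,2])[:,None]
def project(c,X):
    return cv2.projectPoints(np.atleast_2d(X).astype(float),cv2.Rodrigues(np.array(c["R"]))[0],np.array(c["t"]),c["camera_matrix"],np.array(c["D"]))[0][:,0]
def crop(p,u0,v0,f): return (np.array(p,float)+.5)/f-.5+[u0,v0]
E
python3 - <<'E'
from h import *; import pickle
np.set_printoptions(precision=4,suppress=True)
c=pickle.load(open("c0.pkl","rb"))["top"]
P=lambda p,z:ray(c,crop(p,270,150,5),z)[:,:2]
D=lambda p,z:ray(c,crop(p,180,183,10),z)[:,:2]
print("cam",-np.array(c["R"]).T@c["t"])
n=P([(35,430),(740,487)],.034); print("near",n,np.linalg.norm(n[0]-n[1]))
f=P([(78,68),(738,116),(722,462)],.05); print("fence",f)
a=lambda v:np.degrees(np.arctan2(v[1],v[0]))
print("ang near",a(n[0]-n[1]),"fence",a(f[0]-f[1]),"stop",a(f[1]-f[2])+90)
for k,p in dict(red=[(117,143),(267,180),(231,326),(82,290)],blue=[(328,210),(463,203),(470,332),(337,338)],green=[(549,154),(690,186),(656,324),(517,291)]).items():
    q=P(p,.048); print(k,q.mean(0),[round(np.linalg.norm(q[i]-q[i-1]),4) for i in range(4)],a(q[0]-q[1]),a(q[3]-q[2]),a(q[0]-q[3])+90,a(q[1]-q[2])+90)
q=D([(88,107),(492,107),(488,518),(72,515)],.055); print("box",q,q.mean(0),[round(np.linalg.norm(q[i]-q[i-1]),4) for i in range(4)])
b=q.mean(0); print("boxax",a(q[0]-q[3]),a(q[1]-q[2]),a(q[0]-q[1])-90,a(q[3]-q[2])-90)
m=D([(380,247),(425,233)],.055); po=D([(162,291),(230,298)],.064); print("mark",m,m-b,np.linalg.norm(m-b,axis=1),[a(v) for v in m-b]);print("ptr",po-b,np.linalg.norm(po-b,axis=1),[a(v) for v in po-b], D([(278,308)],.064))
E
```

```text
cam [ 0.3892 -0.0012  1.5729]
near [[ 0.4215  0.1592]
 [ 0.394  -0.3179]] 0.47783179023451383
fence [[ 0.6682  0.1362]
 [ 0.6445 -0.3135]
 [ 0.4103 -0.3027]]
ang near 86.71019330652157 fence 86.98219968882852 stop 87.34908813811437
red [0.5554 0.0676] [np.float64(0.1032), np.float64(0.1054), np.float64(0.1024), np.float64(0.1038)] 77.26388346671017 77.66768416458224 78.38079731072668 77.51788176836052
blue [ 0.5342 -0.0856] [np.float64(0.0872), np.float64(0.0917), np.float64(0.0878), np.float64(0.0898)] 94.2287318173766 93.86488073657188 95.07885490148317 93.79371909790055
green [ 0.559  -0.2228] [np.float64(0.0962), np.float64(0.0976), np.float64(0.097), np.float64(0.0959)] 78.23960926298504 77.80953819293353 77.52382147713087 76.47371559538098
box [[0.5572 0.4602]
 [0.5601 0.3236]
 [0.4216 0.3187]
 [0.4196 0.458 ]] [0.4896 0.3901] [np.float64(0.1376), np.float64(0.1366), np.float64(0.1386), np.float64(0.1393)]
boxax 0.9061151561357976 2.017910293622788 1.2469142447667139 0.830657821577276
mark [[0.5118 0.3592]
 [0.5169 0.3443]] [[ 0.0222 -0.0309]
 [ 0.0273 -0.0459]] [0.0381 0.0533] [np.float64(-54.31364815133559), np.float64(-59.26867974983081)]
ptr [[0.0051 0.0392]
 [0.0033 0.0163]] [0.0395 0.0167] [np.float64(82.56628774889252), np.float64(78.7042732814994)] [[0.4899 0.3903]]
```

```bash
cat >> h.py <<'E'
from station import ctrl
TH=np.radians(-3.0); CO=np.array([.6455,-.3135])
EX=np.array([np.cos(TH),np.sin(TH)]); EY=np.array([-np.sin(TH),np.cos(TH)])
def W(x,y,z): return np.r_[CO+x*EX+y*EY,z]
def rotdown(yv):
    """tool down, jaws along yv (2d); sign picked for the nearest wrist angle"""
    X=np.array([0,0,-1.]); Y=np.r_[yv,0]; Rs=[np.c_[X,s*Y,np.cross(X,s*Y)] for s in(1,-1)]
    p=ctrl.get_orientation(); return max(Rs,key=lambda R:np.trace(np.array(p).T@R))
def st(): 
    p=ctrl.get_ee_pos(); d=np.array(p)[:2]-CO
    print("t%.2f"%ctrl.get_t(),"plate xy",np.round([d@EX,d@EY],4),"z%.4f"%p[2],"F",np.round(ctrl.get_ft_force(),2))
E
python3 - <<'E'
from h import *
R=rotdown(EY); print(R, ctrl.solve_ik(W(-.171,.086,.16),R))
ctrl.set_gripper(.05)
ctrl.move_to(W(-.171,.086,.16),R); st()
ctrl.move_linear(W(-.171,.086,.085)); st()
print(ctrl.move_linear(W(-.171,.086,.045),max_speed=.03,force_limit=4)); st(); print(ctrl.get_gripper_width())
E
```

```text
[[ 0.         -0.05233596 -0.99862953]
 [ 0.         -0.99862953  0.05233596]
 [-1.         -0.          0.        ]] [ 37.50686605  12.2788057  -20.02250075 104.37347852   4.6412375
  64.14321904 -77.12061279]
t2.19 plate xy [-0.1711  0.0848] z0.1602 F [-0.31 -0.2   0.61]
t2.84 plate xy [-0.1706  0.0856] z0.0857 F [0.77 0.4  0.2 ]
True
t3.83 plate xy [-0.1711  0.086 ] z0.0531 F [-2.33  0.52  7.02]
0.04999128298809376
```

```bash
python3 - <<'E'
from h import *
import cv2
ctrl.move_linear(W(-.171,.086,.058)); st()
print(ctrl.move_linear(W(-.09,.086,.058),max_speed=.04,force_limit=6)); st()
cv2.imwrite("pics/top1.png",cv2.resize(ctrl.camera("top")["frame"][150:255,270:430,::-1],None,fx=5,fy=5,interpolation=cv2.INTER_CUBIC))
E
```

```text
t4.08 plate xy [-0.1708  0.0859] z0.0582 F [ 0.07 -0.23  0.79]
True
t5.58 plate xy [-0.1043  0.0864] z0.0573 F [ 0.48 -0.33 -0.55]
```

View pics/top1.png

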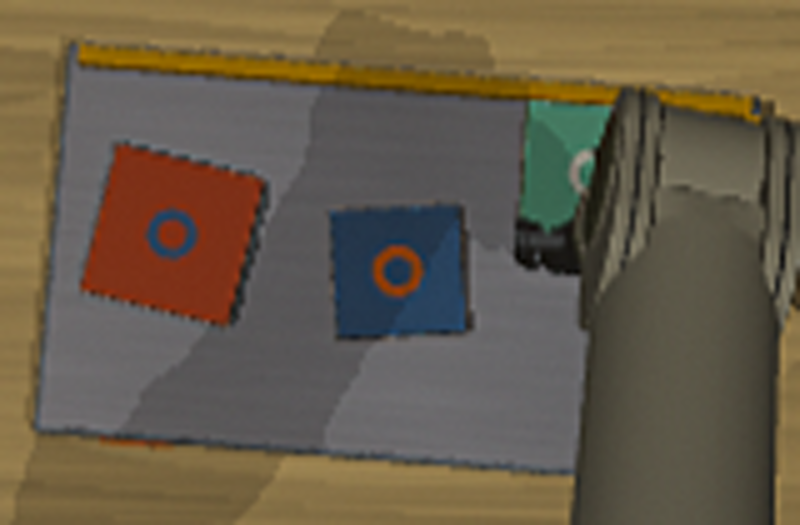

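Green is square against the fence: its left edge runs (525,100) to (520,220), with its far edge on the yellow strip. Blue and red next.

```bash
python3 - <<'E'
from h import *
import cv2
ctrl.move_linear(W(-.13,.086,.058)); ctrl.move_linear(W(-.15,.09,.085))
for x0,y,xe in((-.2,.222,-.085),(-.2,.376,-.1)):
    ctrl.move_linear(W(x0,y,.085)); ctrl.move_linear(W(x0,y,.058)); st()
    print(ctrl.move_linear(W(xe,y,.058),max_speed=.04,force_limit=6)); st()
    p=(np.array(ctrl.get_ee_pos())[:2]-CO)@EX
    ctrl.move_linear(W(p-.03,y,.058)); ctrl.move_linear(W(p-.04,y,.085))
st()
cv2.imwrite("pics/top2.png",cv2.resize(ctrl.camera("top")["frame"][150:255,270:430,::-1],None,fx=5,fy=5,interpolation=cv2.INTER_CUBIC))
E
```

```text
t7.74 plate xy [-0.2005  0.2216] z0.0576 F [0.13 0.01 0.71]
True
t10.04 plate xy [-0.0956  0.2222] z0.0574 F [-0.27 -0.29 -0.83]
t12.33 plate xy [-0.2004  0.3755] z0.0577 F [0.62 0.42 0.27]
True
t14.31 plate xy [-0.1107  0.3761] z0.0574 F [-0.35 -0.19 -0.41]
t15.00 plate xy [-0.1496  0.376 ] z0.0857 F [ 0.47  0.29 -0.15]
```

View pics/top2.png

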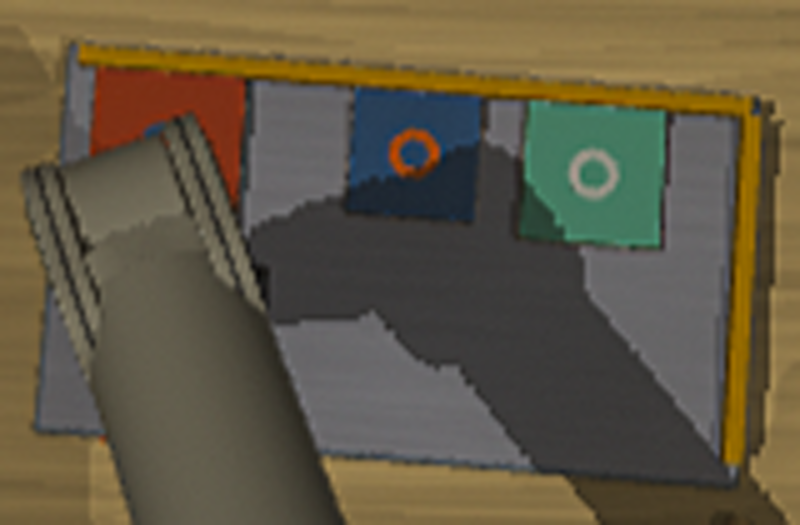

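All three lie flat on the fence. Contact positions say the fence runs at about −3.3° yaw. Now I'll push the row along it from red's left side.

```bash
sed -i 's/np.radians(-3.0); CO=.*/np.radians(-3.3); CO=np.array([.6482,-.3135])/' h.py; python3 - <<'E'
from h import *
import cv2
st()
X=np.array([0,0,-1.]); c=[]
for s in(1,-1):
    Y=np.r_[s*EX,0]; R=np.c_[X,Y,np.cross(X,Y)]; q=ctrl.solve_ik(W(-.056,.46,.1),R)
    if q is not None: c.append((abs(q[6]),R))
    print(q)
R=min(c,key=lambda a:a[0])[1]
p=np.array(ctrl.get_ee_pos()); ctrl.move_linear(p+[0,0,.03])
ctrl.move_to(W(-.056,.462,.1),R); ctrl.move_linear(W(-.056,.462,.058)); st()
print(ctrl.move_linear(W(-.056,.285,.058),max_speed=.04,force_limit=11)); st()
cv2.imwrite("pics/top3.png",cv2.resize(ctrl.camera("top")["frame"][150:255,270:430,::-1],None,fx=5,fy=5,interpolation=cv2.INTER_CUBIC))
E
```

```text
t15.05 plate xy [-0.1547  0.3749] z0.0850 F [-0.05  0.53 -0.53]
[ 14.14143866  34.27018188 -43.10077774  89.6177786   24.89383657
  66.06974579 -37.53507557]
[ 29.69922909  49.64034962 -71.72604124  88.83288877  47.96441006
  76.95643753 129.362315  ]
t17.02 plate xy [-0.0563  0.4619] z0.0580 F [0.83 0.2  0.9 ]
True
t20.77 plate xy [-0.0563  0.294 ] z0.0578 F [-0.81  1.36  1.21]
```

View pics/top3.png

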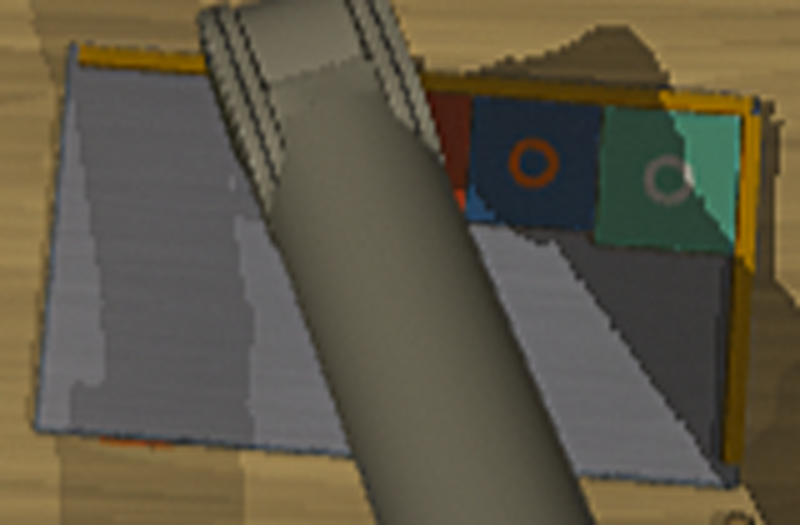

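The row is tight: red | blue edge at (470,160), blue | green at (602,170), and green's right edge on the stop at (740,170). Next, retreat and look at the dial from the wrist.

```bash
python3 - <<'E'
from h import *
import cv2,pickle
ctrl.move_linear(W(-.056,.325,.058)); ctrl.move_linear(W(-.056,.335,.17)); st()
X=np.array([0,0,-1.])
def RD(a): 
    a=np.radians(a);Y=np.array([np.cos(a),np.sin(a),0]); return np.c_[X,Y,np.cross(X,Y)]
# grip yaw starts -7.4 (or 172.6), ends 138 deg clockwise
for a0 in(-7.4,172.6):
    print(a0,[(lambda q:None if q is None else np.round(q[[0,2,6]],0))(ctrl.solve_ik(np.array([.49,.39,.091]),RD(a0-d))) for d in(0,30,60,90,120,138)])
ctrl.move_to(np.array([.49,.39,.22]),RD(-7.4)); st()
c=ctrl.camera("wrist"); t=ctrl.camera("top"); pickle.dump(dict(w=c,t=t),open("c1.pkl","wb"))
cv2.imwrite("pics/w1.png",c["frame"][:,:,::-1])
cv2.imwrite("pics/top4.png",cv2.resize(t["frame"][150:255,270:430,::-1],None,fx=5,fy=5,interpolation=cv2.INTER_CUBIC))
E
```

```text
t22.07 plate xy [-0.0565  0.3345] z0.1690 F [ 0.21 -0.31 -0.36]
-7.4 [array([ -8., -47., -69.]), array([-11., -42., -97.]), array([ -14.,  -37., -124.]), array([ -75.,   43., -122.]), array([ -88.,   66., -138.]), array([  6., -72., 142.])]
172.6 [array([  6., -72.,  99.]), array([  4., -68.,  71.]), array([  2., -64.,  43.]), array([ -1., -57.,  17.]), array([ -3., -54., -12.]), array([ -4., -52., -29.])]
t23.51 plate xy [-0.1971  0.6918] z0.2195 F [0.01 0.02 0.18]
```

View pics/w1.png

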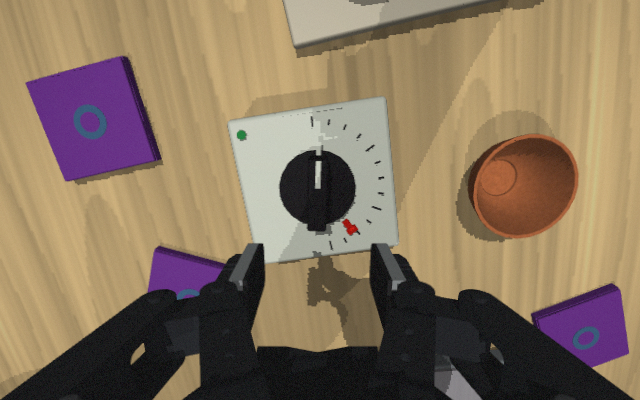

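View pics/top4.png

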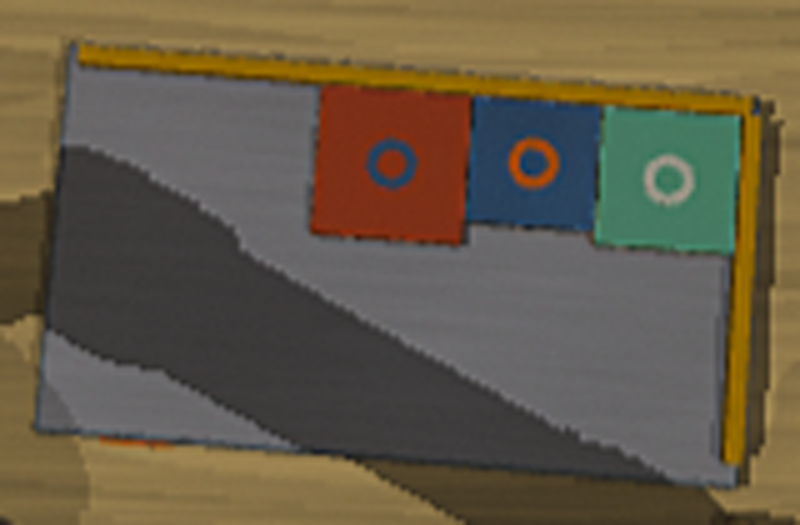

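```bash
python3 - <<'E'
import cv2
i=cv2.imread("pics/w1.png")
cv2.imwrite("pics/w1c.png",cv2.resize(i[110:260,240:400],None,fx=4,fy=4,interpolation=cv2.INTER_CUBIC))
E
```

```text
(no output)
```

View pics/w1c.png

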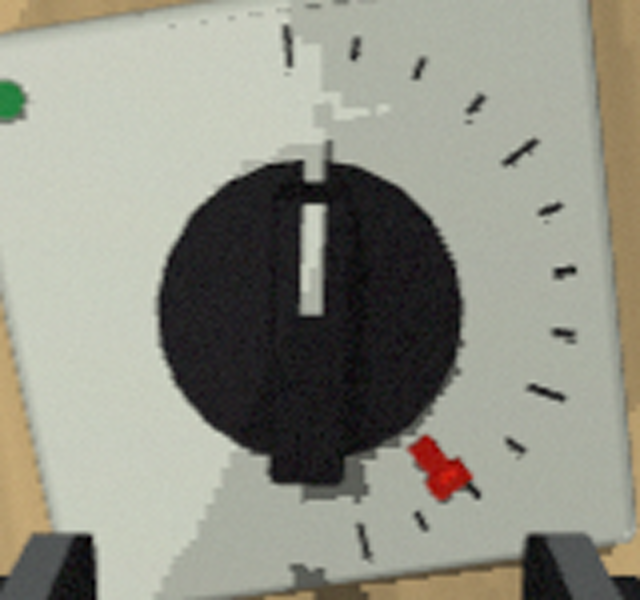

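```bash
python3 - <<'E'
from h import *; import pickle
np.set_printoptions(precision=4,suppress=True)
d=pickle.load(open("c1.pkl","rb")); c=d["w"]
D=lambda p,z:ray(c,crop(p,240,110,4),z)[:,:2]
a=lambda v:np.degrees(np.arctan2(v[...,1],v[...,0]))
e=D([(160,308),(462,308),(311,159)],.064); cen=(e[0]+e[1])/2; print("disc",cen,np.linalg.norm(e[0]-e[1]),np.linalg.norm(e[2]-cen))
b=D([(314,205),(311,315)],.090); print("bar",b,a(b[0]-b[1]))
p=D([(315,165)],.064); print("ptr",a(p-cen),np.linalg.norm(p-cen))
k=D([(290,50),(520,152),(545,393),(363,543)],.055)-cen; print("ticks",a(k),np.linalg.norm(k,axis=1))
m=D([(416,446),(450,487)],.055)-cen; print("mark",a(m),np.linalg.norm(m,axis=1))
t=d["t"]; q=ray(t,crop([(392,164),(533,163),(669,180)],270,150,5),.048)[:,:2]-CO
print("tiles",q@EX,q@EY)
E
```

```text
disc [0.4916 0.3926] 0.06637845254497787 0.032564793202570066
bar [[0.4956 0.419 ]
 [0.4922 0.3972]] 80.97035948380031
ptr [80.9228] 0.03130205303730352
ticks [ 87.1906  28.248  -29.8689 -85.7449] [0.0551 0.0566 0.0585 0.061 ]
mark [-62.6109 -61.6741] [0.0429 0.0561]
tiles [-0.0547 -0.0465 -0.0509] [0.2314 0.136  0.0434]
```

```bash
cat >> h.py <<'E'
def RD(a):
    a=np.radians(a);X=np.array([0,0,-1.]);Y=np.array([np.cos(a),np.sin(a),0]); return np.c_[X,Y,np.cross(X,Y)]
E
python3 - <<'E'
from h import *
P=np.array([.491,.391,.091])
ctrl.move_to(P+[0,0,.06],RD(171)); ctrl.move_linear(P,max_speed=.08,force_limit=8); st()
ctrl.set_gripper(0,20); st(); print(ctrl.get_gripper_width(), ctrl.get_ee_pos())
ctrl.move_linear(P,RD(151)); st(); print(ctrl.get_torque(),ctrl.get_ee_pos(),ctrl.get_joint_positions())
E
```

```text
t26.92 plate xy [-0.1974  0.6946] z0.0915 F [ 0.26 -0.25 -0.08]
t27.32 plate xy [-0.1969  0.6944] z0.0915 F [ 2.48 -0.01  3.94]
0.015775887412527997 [0.49159843 0.39105824 0.09153923]
t27.82 plate xy [-0.1969  0.6944] z0.0915 F [ 3.81 -1.1   5.55]
[-0.11074768 -0.7906461  -0.01315097] [0.49164012 0.3910705  0.09152331] [  6.39293252  51.46134435 -74.2021046   90.56982633  50.55327095
  77.30245991  77.07204412]
```

```bash
python3 - <<'E'
from h import *
import cv2,pickle
P=np.array([.4916,.391,.0915])
for a in(131,111,91,71,51,28.5):
    ctrl.move_linear(P,RD(a)); st()
ctrl.hold(.3); print(ctrl.get_orientation()[:,1],ctrl.get_torque())
ctrl.set_gripper(.05); ctrl.move_linear(P+[0,0,.13]); st()
# view square-on from above with the jaws as for the first wrist picture
ctrl.move_to(np.array([.49,.39,.22]),RD(28.5)); c=ctrl.camera("wrist"); pickle.dump(c,open("c2.pkl","wb"))
pix=project(c,[.4916,.391,.06])[0]; u,v=(pix-80).astype(int); print(pix,max(u,0),max(v,0))
f=c["frame"][max(v,0):v+160,max(u,0):u+160,::-1]
cv2.imwrite("pics/w2c.png",cv2.resize(f,None,fx=3.75,fy=3.75,interpolation=cv2.INTER_CUBIC))
E
```

```text
t28.32 plate xy [-0.1967  0.6943] z0.0915 F [ 3.09 -0.4   3.23]
t28.82 plate xy [-0.1966  0.6942] z0.0915 F [ 4.41 -0.93  3.67]
t29.32 plate xy [-0.1966  0.6941] z0.0915 F [ 4.25 -1.33  4.75]
t29.82 plate xy [-0.1966  0.694 ] z0.0915 F [ 4.1  -2.24  4.5 ]
t30.32 plate xy [-0.1966  0.6939] z0.0915 F [ 3.96 -2.73  4.79]
t30.86 plate xy [-0.1967  0.6938] z0.0915 F [ 3.73 -2.77  5.29]
[ 8.76943925e-01  4.80592422e-01 -5.25756506e-04] [-0.6988335  -0.94855439  0.029665  ]
t32.60 plate xy [-0.1971  0.6939] z0.2204 F [ 0.   -0.47 -0.08]
[320.21931389 190.4805652 ] 240 110
```

View pics/w2c.png

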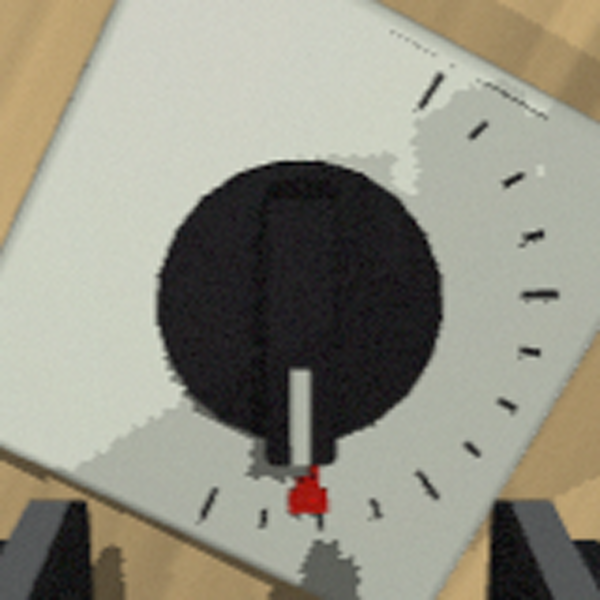

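```bash
python3 - <<'E'
from h import *; import pickle
np.set_printoptions(precision=4,suppress=True)
c=pickle.load(open("c2.pkl","rb"))
D=lambda p,z:ray(c,crop(p,240,110,3.75),z)[:,:2]
a=lambda v:np.degrees(np.arctan2(v[...,1],v[...,0]))
e=D([(158,300),(441,300)],.064); b=D([(300,370),(300,463)],.090)
k=D([(440,75),(540,294),(428,486),(208,503)],.055)
from scipy.optimize import least_squares
r=least_squares(lambda x:np.linalg.norm(k-x[:2],axis=1)-x[2],[.49,.39,.058]).x
print("disc",e.mean(0),"tick circle",r,"bar dir",a(b[1]-b[0]))
m=D([(311,470),(308,500)],.055)
for cen in(e.mean(0),r[:2],np.array([.4916,.391])): print("mark",a(m-cen),np.linalg.norm(m-cen,axis=1),"ticks",a(k-cen),"ptr",a(b[1]-cen))
E
```

```text
disc [0.4902 0.3922] tick circle [0.4889 0.3921 0.0604] bar dir -61.36301367110544
mark [-57.7128 -59.0376] [0.0464 0.0545] ticks [ 86.2203  27.8722 -28.6065 -84.1738] ptr -61.443848105192906
mark [-56.3411 -57.8529] [0.047  0.0551] ticks [ 85.0244  27.3682 -27.9664 -82.9512] ptr -59.31586411139555
mark [-58.4286 -59.6879] [0.0446 0.0527] ticks [ 87.6158  29.6043 -28.2291 -85.4425] ptr -62.77217945489338
```

The pointer is about 3° past the mark. That's inside tolerance, but a quick correction is worth making.

```bash
python3 - <<'E'
from h import *
import cv2
P=np.array([.4916,.391,.0915])
ctrl.move_linear(P,RD(28.8),max_speed=.12,force_limit=8); ctrl.set_gripper(0,20)
ctrl.move_linear(P,RD(31.4)); ctrl.hold(.3); st()
ctrl.set_gripper(.05); ctrl.move_linear(P+[0,0,.13]); ctrl.hold(.2); st()
w=ctrl.camera("wrist")["frame"][110:270,240:400,::-1]; t=ctrl.camera("top")["frame"][150:255,270:430,::-1]
W_=cv2.resize(w,(380,380),interpolation=cv2.INTER_CUBIC); T_=cv2.resize(t[:65,60:],(400,260),interpolation=cv2.INTER_CUBIC)
T_=cv2.copyMakeBorder(T_,0,120,0,0,cv2.BORDER_CONSTANT)
cv2.imwrite("pics/fin.png",np.hstack([W_,T_]))
E
```

```text
t35.08 plate xy [-0.1969  0.6943] z0.0920 F [-2.1  -2.46  6.09]
t36.72 plate xy [-0.1971  0.6941] z0.2207 F [0.06 0.92 1.15]
```

View pics/fin.png

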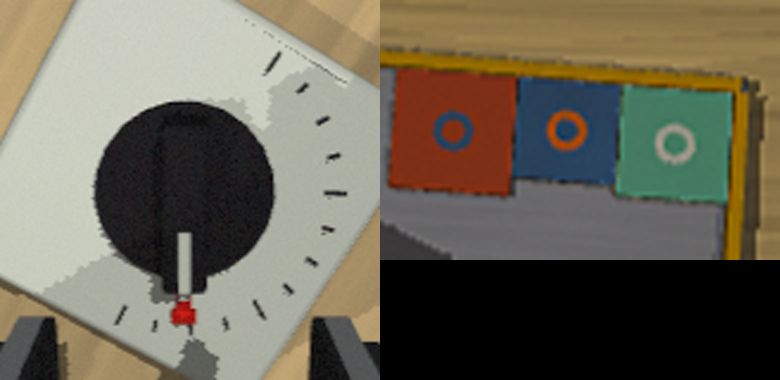

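The pointer (184,290) now lines up with the mark (184,312), and the row is tight on the fence and stop.

```bash
python3 -c "
from station import ctrl
ctrl.sign_off(); print(ctrl.get_t())"
```

```text
the job is handed in; nothing more can be done
the job is handed in; nothing more can be done
```

The tiles are in one tight row against the fence, the dial is set to the red mark, and I handed the job in at about 37 s of the 67 s allowed. The sign-off reported no verdict.

- **Tiles:** I pushed green, blue and red flat to the fence one at a time, stopping each push at a 6 N force change. I then slid the row along to the end stop by pushing red, stopping at 11 N. From the end stop the order is green, blue, red. In the top picture the centres along the row are 95 mm and 93 mm apart, against 96 mm and 92 mm for touching tiles. The fence-side positions agree with the expected ones to about 0.5 mm once a constant offset of about 3 mm is removed. I take that offset to be calibration error, since no gap shows.
- **Dial:** I turned it about 142° clockwise. A wrist picture then showed it roughly 3° past the mark, so I turned it back by 2.6°. The last wrist picture shows the pointer in line with the mark's tip.
- **Disagreement:** readings of the mark's direction differed by view: about −56° from the top camera, and −62° and −58.5° from the two wrist pictures. I used the last wrist reading and confirmed it by eye.
- **Not checked:** I kept the arm clear of the mug, bowls and brush and felt no unexpected contact, but did not measure their positions again.

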